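# Refit the cup warmer's push-and-hold control knob

## Robot

A 6-joint arm with a two-finger parallel gripper is mounted at the origin on a cart in front of the work surface, level with it; the furniture and walls round the work are solid. World frame = base frame: x ahead of the robot, y to its left, z up, the work surface at z = 0. Lengths are in m, angles in rad, forces in N, time in s.
With the tool pointing down it reaches from about 0.275 to 0.775 m from the base axis. Payload 14.6 kg.
Tool frame: the origin (TCP) lies at the very end of the fingers, on their centre line; the grasp point (between the pads) lies 19 mm behind it; z points along the fingers, y is the direction in which the jaws open and shut (so a half turn about z gives the same grasp; the last joint's range is limited). The gripper opens to 85 mm and grips with 20 to 120 N. Pads are 22 mm wide; open, the fingers measure 114 mm over their backs; the gripper's body (76 mm by 85 mm) begins 54 mm behind the grasp point. The pads swing forward as they close: fully open they stand 13 mm farther back than shut.
Start: joints at [-1.37, 0.263, -0.048, 1.259, 0, 1.415], TCP at [0.183, -0.492, 0.231] pointing down, gripper open.
Joint ranges: [-2.65, 2.65], [-0.89, 1.7], [-1.18, 1.37], [-2.13, 2.11], [-1.35, 1.29], [-3.14, 3.14]. Speed limits (rad/s): [1.89, 1.89, 2.57, 2.79, 3.14, 3.14].

## Interface

Orientations are given as a unit quaternion [w, x, y, z].
In Python, from rig import env gives the robot as it stands.
- The arm moves only by the tool carry_out, never from a script. Its argument "commands" is a list of rows, each a list of 3 entries, a list of its own where there are three numbers: the finger opening in mm, from 0 to 85.4, then the shift along the world's x, y, z in mm, then the turn about the world's z in degrees. A call has 1 to 8 rows; each row is the pose to reach, as a shift and turn from the pose commanded when the call began; what a row does not reach only later rows make up. A row lasts 1/8 s, in which the tool goes at most 62.5 mm and 10.7 degrees, less where a joint would pass 70% of its speed; a pose out of reach is approached as far as the arm can. A call with a gripper value outside its range is refused whole. The fingers move at their own pace and stop on an object; "squeeze" is the grip in N (left out, the last holds). Time passes only in rows, so rows that repeat a pose let the fingers close. It gives the time, the measured TCP pose, the force and the opening at its end, in the units of the state.
- env.get_obs(): the state, without advancing time (a new reading comes with each control period).
- env.snapshot(name): name is "scene" or "top" or "wrist"; returns the picture (384x512x3 uint8, blue, green, red); there is no depth.
- env.get_calibration(name): a dict with "fx", "fy", "cx", "cy" (pixels), "rvec" (rotation vector, rad) and "tvec" (3), from world to camera coordinates, as OpenCV has them. Camera axes: x right, y down, z forward; pixel columns grow to the right and rows downward; lengths in m; the calibration is good to about 2 mm. A picture is of the moment at which its call begins: read the wrist's pose just before it. get_calibration takes no time and is no camera call; for the wrist camera it gives the pose at the moment of the call.
- env.close_job(): hands the job in, once; it reports no verdict.
The state is a dict: "time_s": time; "q": joint angles; "joint_velocities": joint speeds; "effort": joint torques, N m; "eef_pos": TCP position; "tcp_rot": TCP orientation; "contact_force": force on the tool from outside, world axes, zero at the start; "torque": the same for the moment, N m; "opening": opening from 0.0 (shut) to 1.0 (fully open).
Only numpy, scipy, OpenCV 4.12 (cv2) and the standard library are available. Lean on these libraries where they do the work, as an engineer would, in place of code of your own. Each camera call takes 0.05 s, during which the arm holds its last target. There are 200 camera calls.

## Task

The cup warmer's control knob was pulled off for cleaning and lies right way up on the counter. Turn it so that the flat in its socket matches the flat of the D-shaped shaft, push it fully home on the shaft, then press knob and shaft down to the stop, as one does to start the warmer, and finish while still holding it pressed down. Leave the espresso cup standing on the hot plate and do not disturb the jigger or the coasters.

Things in the scene. Friction and masses are not known exactly. Their poses are not given: they have to be found in the camera images.
- knob_centre (a point): Centre, half-way up, of the loose black knob (about 70 g) lying socket down on the counter: 34 mm tall, a round grip 40 mm wide above a skirt 50 mm wide and 5 mm high. A rib with a white line on top (2 mm higher) and a small nose on the skirt (29 mm from the axis) point along its +x; +z is up, out of its top. Its underside is 17 mm below this point.
- knob: The same knob; origin on its axis at its underside, axes as knob_centre. The underside has a D-shaped socket 18 mm deep, radius 10 mm, whose flat is 4 mm from the axis on the +x side, under the pointer.
- shaft_collar (a point): Centre of the top of the 28 mm wide collar at the foot of the upright D-shaft, 70 mm above the counter. The shaft rises 16 mm above it: radius 9 mm, a flat 3 mm from the axis facing +x, top 1.5 mm tapered by 0.8 mm; it cannot turn. +z is up. Fully home, the knob's underside rests on the collar (knob_centre 17 mm above it) and the +x axes agree; the D enters within about 0.12 rad.
- shaft (a joint): Downward travel of shaft and collar, 0 (up) to 0.006 m (stop), against a spring: about 3 N starts it, 8 N holds it at the stop; it springs back when let go.
- warmer: Fixed grey cup warmer, 120 mm (its x) by 240 mm (its y) by 60 mm high; origin at the centre of its underside. The shaft stands at its y = -0.076, the round dark hot plate (100 mm wide, 3 mm thick) has its centre at y = +0.056.
- cup: White espresso cup, 64 x 91 x 50 mm with its handle, standing on the hot plate; origin at the centre of its underside.
- jigger: Steel double-cone jigger, 45 mm wide, 85 mm tall, standing on the counter; origin at the centre of its underside.
- coasters: Stack of round cork coasters, 68 mm wide, 20 mm high, on the counter; origin at the centre of its underside.
There are look-alikes about, which are no part of the job. What is shaped like the cup but purple is not meant. What is shaped like the knob but red is not meant.

How it is judged:
By the outcome, as a careful person would: the job done as asked, in the order asked, and still so for the second after the job is handed in, while the arm keeps its last pose, push and grip.
It also fails if it takes over 34 s, if anything falls off the work surface, if the arm or the gripper's body presses on something with over 40 N, if the wrist force passes 120 N, or if a joint passes its speed limit or range.

## Working session

There is one attempt and no reset: what is moved stays moved. The work goes in short steps, Python scripts to look and compute and a tool call to move; the robot and the scene stay as the last step left them, time stands still between calls to the robot, and variables do not carry over. Pictures are saved under pics/ and viewed, about 8 in all and at most 12, crops included, and the job is handed in when it is done.

Besides the shell and the picture viewer there is one more tool, called after ">>>" by a JSON object that holds its "api" and its "payload". carry_out: Moves the arm, as the interface text tells. Its arguments: {"type":"object","properties":{"commands":{"type":"array"},"squeeze":{"type":"number"}},"required":["commands"]}

```bash
mkdir -p pics; ls; python3 - <<'E'
from rig import env
import cv2,numpy as np
o=env.get_obs();print(o)
ims=[]
for n in("scene","top"):
    im=env.snapshot(n);cv2.imwrite(f"pics/{n}0.png",im)
    c=env.get_calibration(n);print(n,c)
    ims.append(im)
cv2.imwrite("pics/top0b.png",cv2.resize(ims[1],(800,600),interpolation=cv2.INTER_CUBIC))
cv2.imwrite("pics/scene0b.png",cv2.resize(ims[0],(800,600),interpolation=cv2.INTER_CUBIC))
E
```

```text
pics
{'time_s': 0.0, 'q': array([-1.37030845e+00,  2.63500435e-01, -4.89275153e-02,  1.25941370e+00,
        9.39541498e-06,  1.41547734e+00]), 'joint_velocities': array([ 3.93598533e-05, -1.31747752e-03, -5.62436970e-04, -1.52760740e-04,
        2.41882196e-03, -8.98499741e-04]), 'effort': array([ 2.23898751e-03, -6.37620664e+01,  3.84566116e+01,  1.36238948e-02,
       -1.62226542e-05,  6.03762032e-06]), 'eef_pos': array([ 0.18281446, -0.49184616,  0.23084022]), 'tcp_rot': array([-5.22635568e-04,  9.84216744e-01,  1.76966460e-01, -7.10653781e-06]), 'contact_force': array([-0.37407742, -0.02955557, -0.0894002 ]), 'torque': array([-0.02653871, -0.02962983,  0.10357283]), 'opening': 1.0045948367525899}
scene {'fx': 471.0404378454026, 'fy': 471.0404378454026, 'cx': 254.42688477447837, 'cy': 188.55413038276038, 'rvec': array([ 2.33099369, -0.34464449,  0.1147789 ]), 'tvec': array([-0.49295481,  0.2839781 ,  1.01365725])}
top {'fx': 485.7042472286674, 'fy': 485.7042472286674, 'cx': 253.61272284628097, 'cy': 191.032585293997, 'rvec': array([ 2.21401316, -2.20168217,  0.07161857]), 'tvec': array([0.14995347, 0.56887259, 1.01375313])}
```

View pics/top0b.png

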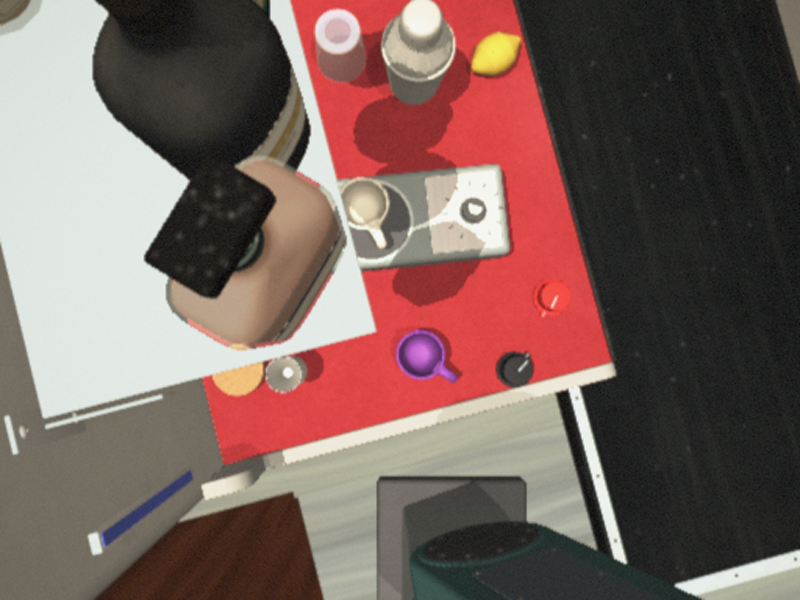

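View pics/scene0b.png

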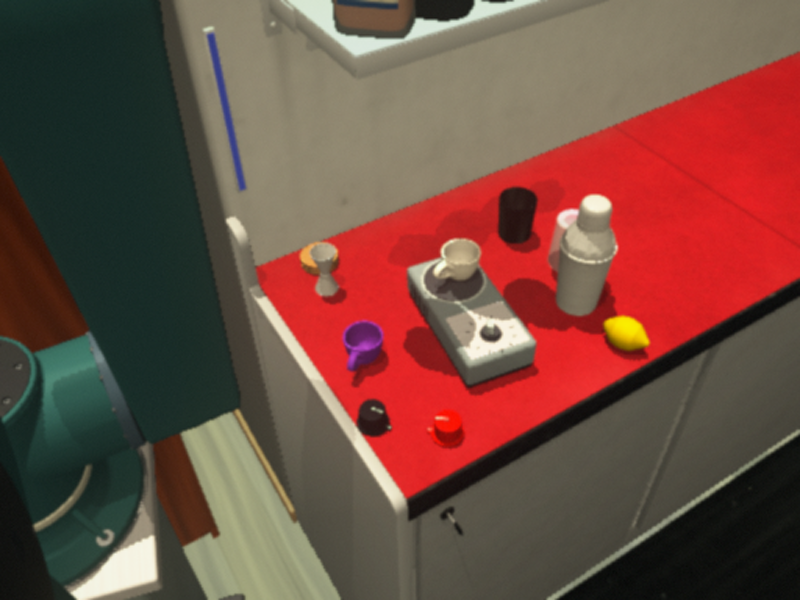

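```bash
cat > h.py <<'E'
import numpy as np,cv2
from rig import env
def ray(c,uv,z):
    "pixels (n,2) -> world points on plane z"
    R=cv2.Rodrigues(c["rvec"])[0];o=-R.T@c["tvec"]
    uv=np.atleast_2d(np.asarray(uv,float))
    d=np.c_[(uv[:,0]-c["cx"])/c["fx"],(uv[:,1]-c["cy"])/c["fy"],np.ones(len(uv))]@R
    return o+d*((z-o[2])/d[:,2])[:,None]
def proj(c,p):
    return cv2.projectPoints(np.atleast_2d(np.asarray(p,float)),c["rvec"],c["tvec"],np.array([[c["fx"],0,c["cx"]],[0,c["fy"],c["cy"]],[0,0,1]]),None)[0][:,0]
E
python3 - <<'E'
from h import *
np.set_printoptions(precision=4,suppress=True)
for n in("top","scene","wrist"):
    c=env.get_calibration(n);R=cv2.Rodrigues(c["rvec"])[0];print(n,"cam at",-R.T@c["tvec"],"axis",R[2])
T=env.get_calibration("top");S=env.get_calibration("scene");k=.64
for name,t,s,z in(("knob",(515,367),(373,408),.034),("shaft",(473,207),(490,326),.086),("red",(553,296),(447,424),.034),("nose",(528,381),(388,428),.003),("jig",(286,374),(324,248),.085),("cup",(366,203),(460,250),.11),("purple",(421,354),(364,332),.05),("shaker",(421,18),(595,205),.2),("shelfcorner",(375,331),(357,75),.35)):
    print(name,ray(T,np.array(t)*k,z)[0],ray(S,np.array(s)*k,z)[0])
    # triangulate
    a0,a1=ray(T,np.array(t)*k,0)[0],ray(T,np.array(t)*k,.2)[0];b0,b1=ray(S,np.array(s)*k,0)[0],ray(S,np.array(s)*k,.2)[0]
    u=a1-a0;v=b1-b0;x=np.linalg.lstsq(np.c_[u,-v],b0-a0,rcond=None)[0];print("   tri",a0+u*x[0],b0+v*x[1])
for n,p in(("counter corners",[(612,372),(225,462),(520,0)]),("warmer",[(497,166),(509,252),(363,269)])):
    print(n,ray(T,np.array(p)*k,0 if n[0]=='c' else .06))
E
```

```text
top cam at [0.5214 0.1729 1.0354] axis [ 0.0455 -0.0193 -0.9988]
scene cam at [ 0.3456 -0.6413  0.9058] axis [ 0.1852  0.6845 -0.7051]
wrist cam at [ 0.2579 -0.4641  0.3735] axis [-0.2939 -0.1091 -0.9496]
knob [ 0.4774 -0.0036  0.034 ] [ 0.4747 -0.0089  0.034 ]
   tri [ 0.4772 -0.0047  0.0277] [ 0.4756 -0.0044  0.0277]
shaft [0.6808 0.0583 0.086 ] [0.6751 0.0479 0.086 ]
   tri [0.6826 0.057  0.075 ] [0.6798 0.0577 0.0744]
red [ 0.5716 -0.0544  0.034 ] [ 0.5683 -0.0672  0.034 ]
   tri [ 0.5723 -0.0577  0.0195] [ 0.572  -0.0576  0.0194]
nose [ 0.4572 -0.0268  0.003 ] [ 0.491  -0.0279  0.003 ]
   tri [ 0.4577 -0.0252  0.0114] [ 0.4897 -0.0334  0.011 ]
jig [0.4698 0.2913 0.085 ] [0.4737 0.3004 0.085 ]
   tri [0.4703 0.2902 0.0945] [0.4723 0.2897 0.0943]
cup [0.6806 0.1928 0.11  ] [0.6806 0.1994 0.11  ]
   tri [0.6795 0.1926 0.1163] [0.678 0.193 0.116]
purple [0.4944 0.1214 0.05  ] [0.4967 0.1253 0.05  ]
   tri [0.4945 0.1217 0.0544] [0.4959 0.1214 0.0544]
shaker [0.8745 0.1306 0.2   ] [0.8751 0.1397 0.2   ]
   tri [0.8711 0.1311 0.2081] [0.8695 0.1315 0.2074]
shelfcorner [0.5231 0.1787 0.35  ] [0.5664 0.3751 0.35  ]
   tri [0.5229 0.1778 0.458 ] [0.5235 0.1776 0.458 ]
counter corners [[ 0.4697 -0.1427  0.    ]
 [ 0.3467  0.3825  0.    ]
 [ 0.9865 -0.0176  0.    ]]
warmer [[0.7391 0.0239 0.06  ]
 [0.6269 0.0085 0.06  ]
 [0.6036 0.1971 0.06  ]]
```

>>> {"api": "carry_out", "payload": {"commands": [[85,[40,45,0],0],[85,[80,90,0],0],[85,[120,135,0],0],[85,[160,180,0],0],[85,[200,225,0],0],[85,[240,270,0],0],[85,[280,315,0],0],[85,[320,360,0],0]]}}

```text
time_s: 1.1
eef_pos: [0.5038, -0.1303, 0.2311]
tcp_rot: [-0.0, 0.984, 0.177, -0.0]
contact_force: [0.4, -1.5, 0.1]
opening: 0.997
```

>>> {"api": "carry_out", "payload": {"commands": [[85,[35,40,-5],0],[85,[70,75,-10],0],[85,[105,110,-15],0],[85,[140,145,-20],0],[85,[177,189,-20],0],[85,[177,189,-20],0]]}}

```text
time_s: 1.85
eef_pos: [0.6812, 0.0597, 0.2095]
tcp_rot: [-0.0, 0.984, 0.179, -0.001]
contact_force: [0.1, -1.3, -0.8]
opening: 0.995
```

```bash
python3 - <<'E'
from h import *
o=env.get_obs();print(o["time_s"],o["eef_pos"],o["q"].round(2),o["joint_velocities"].round(3))
c=env.get_calibration("wrist");im=env.snapshot("wrist");cv2.imwrite("pics/w1raw.png",im);np.save("w1.npy",c,allow_pickle=True)
cv2.imwrite("pics/w1.png",cv2.resize(im,(800,600),interpolation=cv2.INTER_CUBIC))
print(proj(c,[[.681,.057,.086]])*1.5625)
E
```

```text
1.85 [0.68117321 0.05974192 0.20947896] [-0.03  0.56  0.37  1.38  0.    2.75] [-0.049 -0.045 -0.064 -0.015 -0.013 -0.034]
[[405.0622577  287.21055773]]
```

View pics/w1.png

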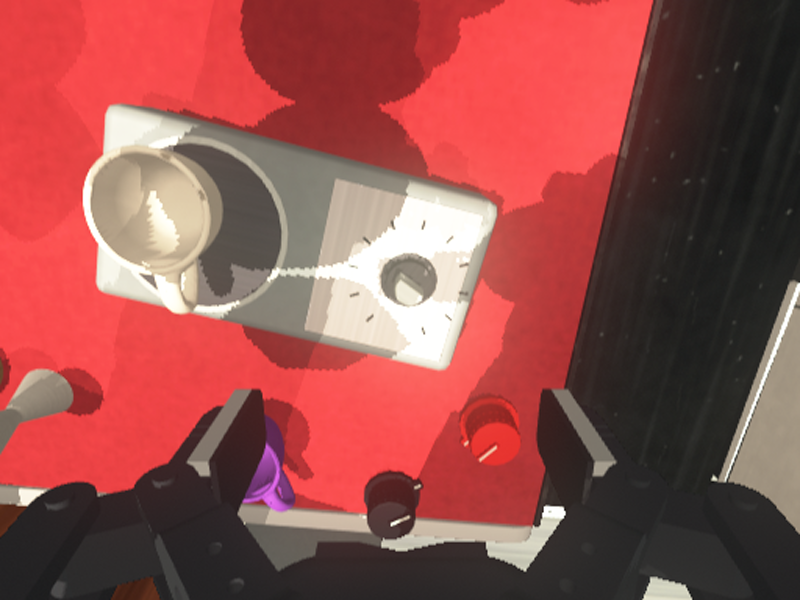

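```bash
python3 - <<'E'
from h import *
im=cv2.imread("pics/w1raw.png")
a=im[150:210,225:295];b=im[285:345,220:290]
L=np.vstack([cv2.resize(x,(490,420),interpolation=cv2.INTER_CUBIC) for x in(a,)])
R=cv2.resize(b,(490,420),interpolation=cv2.INTER_CUBIC)
cv2.imwrite("pics/c1.png",cv2.resize(np.hstack([L,R]),None,fx=.8,fy=.8))
E
```

```text
(no output)
```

View pics/c1.png

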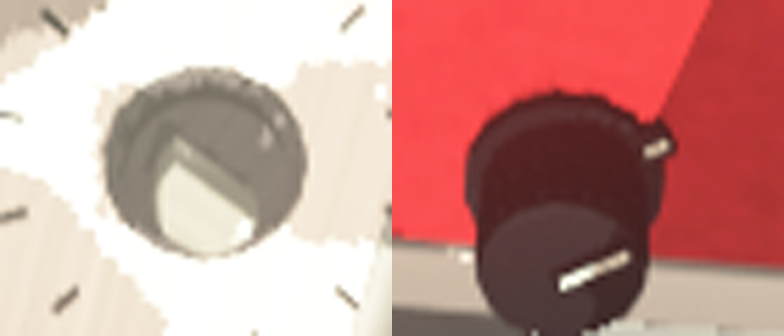

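>>> {"api": "carry_out", "payload": {"commands": [[85,[-14,-5,-30],0],[85,[-28,-10,-60],0],[85,[-28,-10,-60],0],[85,[-28,-10,-60],0]]}}

```text
time_s: 2.4
eef_pos: [0.6525, 0.0464, 0.1527]
tcp_rot: [0.0, 0.984, 0.177, 0.001]
contact_force: [-0.2, -0.1, 0.3]
opening: 1.0
```

```bash
python3 - <<'E'
from h import *
np.set_printoptions(precision=4,suppress=True)
c0=np.load("w1.npy",allow_pickle=True).item()
f=lambda p,x0,y0:np.array(p)/5.6+[x0,y0]-.0
A=ray(c0,[f((560-392,283),220,285),f((628-392,255),220,285)],.036);print(A,np.degrees(np.arctan2(*(A[1]-A[0])[1::-1])))
N=ray(c0,[f((657-392,150),220,285)],.004)[0];K=ray(c0,[f((565-392,265),220,285)],.034)[0];print("nose",N,"knob",K,np.degrees(np.arctan2(*(N-K)[1::-1])))
B=ray(c0,[f((172,157),225,150),f((255,215),225,150)],.086);d=B[1]-B[0];print("flat",B,np.degrees(np.arctan2(d[0],-d[1])),np.linalg.norm(d))
o=env.get_obs();print(o["time_s"],o["eef_pos"],o["joint_velocities"].round(3))
c=env.get_calibration("wrist");im=env.snapshot("wrist");cv2.imwrite("pics/w2raw.png",im);np.save("w2.npy",c,allow_pickle=True)
p=proj(c,[[.681,.057,.086]])[0];print(p)
x,y=np.clip(np.int32(p)-[50,38],0,[411,307])
print("crop",x,y)
cv2.imwrite("pics/w2c.png",cv2.resize(im[y:y+76,x:x+100],(800,608),interpolation=cv2.INTER_CUBIC)[:600])
E
```

```text
[[ 0.4713 -0.0102  0.036 ]
 [ 0.4843 -0.022   0.036 ]] -42.23212704707371
nose [ 0.4892 -0.0283  0.004 ] knob [ 0.4747 -0.0101  0.034 ] -51.57982282077388
flat [[0.685  0.0619 0.086 ]
 [0.6805 0.0458 0.086 ]] -15.388650976951213 0.016720483767750146
2.4 [0.6525 0.0464 0.1527] [ 0.005  0.001  0.019 -0.001  0.001 -0.001]
[256.2513 164.69  ]
crop 206 126
```

View pics/w2c.png

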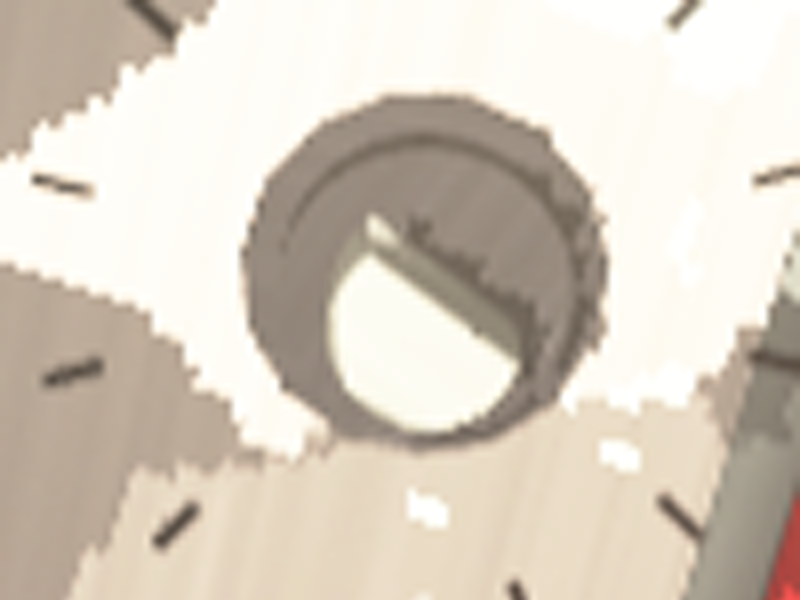

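```bash
cat >> h.py <<'E'
from scipy.optimize import least_squares
def fitc(P,r=None):
    "circle fit, optional known radius -> x,y,r"
    m=P.mean(0)
    g=(lambda q:np.hypot(*(P-q[:2]).T)-(q[2] if r is None else r))
    s=least_squares(g,[*m,.02][:3 if r is None else 2],loss="soft_l1",f_scale=.0004)
    return s.x,np.sqrt(np.mean(s.fun**2))
E
python3 - <<'E'
from h import *
np.set_printoptions(precision=4,suppress=True)
im=cv2.imread("pics/w2raw.png");c=np.load("w2.npy",allow_pickle=True).item()
u=8;crop=cv2.resize(im[126:202,206:306],None,fx=u,fy=u,interpolation=cv2.INTER_CUBIC)
m=(crop.min(2)>195).astype(np.uint8)
n,l,s,ce=cv2.connectedComponentsWithStats(m);k=l[340,430];print("lab",k,s[k])
cn=max(cv2.findContours((l==k).astype(np.uint8),0,1)[0],key=cv2.contourArea)[:,0].astype(float)
P=ray(c,(cn+.5)/u-.5+[206,126],.086)[:,:2]
# chord pixels: near line (372,252)-(520,360)
a,b=np.array([372,252.]),np.array([520,360.]);t=(b-a)/np.linalg.norm(b-a);nn=np.array([t[1],-t[0]])
d=(cn-a)@nn;w=(cn-a)@t
ch=(np.abs(d)<6)&(w>20)&(w<160);arc=(d<-12)
vx,vy,x0,y0=cv2.fitLine(P[ch].astype(np.float32),2,0,.01,.01).ravel()
nrm=np.array([vy,-vx]);nrm*=np.sign(nrm[0]);print("flat normal deg",np.degrees(np.arctan2(nrm[1],nrm[0])),ch.sum(),arc.sum())
q,e=fitc(P[arc]);print("free",q,e);q,e=fitc(P[arc],.0082);print("r8.2",q,e,"flat dist",(np.array([x0,y0])-q)@nrm)
E
```

```text
lab 3 [  332   257   183   173 19453]
flat normal deg -16.747082 66 310
free [0.6801 0.0545 0.0086] 0.00015207598767077744
r8.2 [0.6796 0.0546] 0.0002598997099858891 flat dist 0.00273995162840979
```

>>> {"api": "carry_out", "payload": {"commands": [[85,[-50,-15,0],0],[85,[-100,-30,0],0],[85,[-150,-45,0],0],[85,[-205,-61,-20],0],[70,[-205,-61,-52],0],[70,[-205,-61,-52],0],[70,[-205,-61,-52],0]]}}

```text
time_s: 3.32
eef_pos: [0.4484, -0.0143, 0.1006]
tcp_rot: [0.0, 0.984, 0.177, 0.001]
contact_force: [0.8, 0.2, -0.4]
opening: 0.819
```

```bash
python3 - <<'E'
from h import *
o=env.get_obs();print(o["time_s"],o["eef_pos"],o["joint_velocities"].round(3),o["opening"])
c=env.get_calibration("wrist");im=env.snapshot("wrist");cv2.imwrite("pics/w3raw.png",im);np.save("w3.npy",c,allow_pickle=True)
cv2.imwrite("pics/w3.png",cv2.resize(im,(800,600),interpolation=cv2.INTER_CUBIC))
E
```

```text
3.325 [ 0.44841467 -0.01430326  0.10064327] [ 0.002 -0.    -0.001 -0.004  0.     0.001] 0.81947972511616
```

View pics/w3.png

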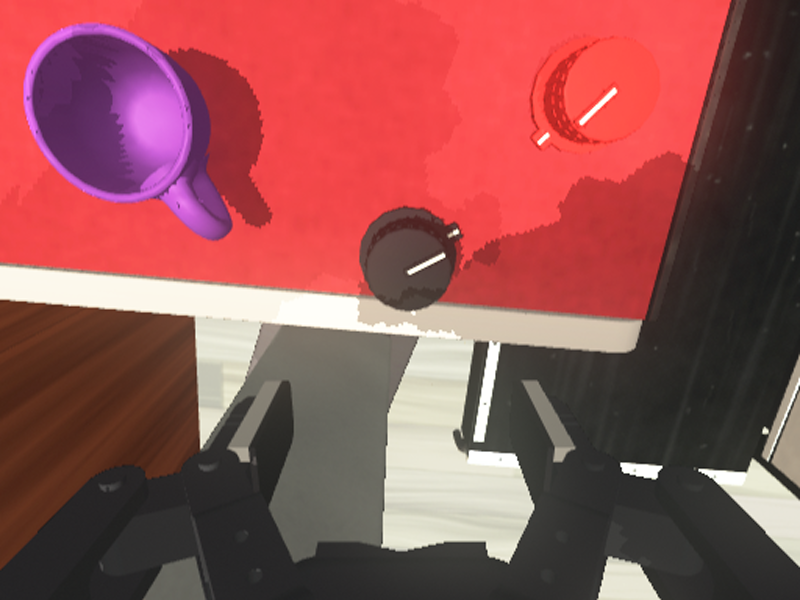

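```bash
python3 - <<'E'
from h import *
np.set_printoptions(precision=4,suppress=True)
im=cv2.imread("pics/w3raw.png");c=np.load("w3.npy",allow_pickle=True).item()
x,y,u=220,125,8
crop=cv2.resize(im[y:y+80,x:x+90],None,fx=u,fy=u,interpolation=cv2.INTER_CUBIC)
s=1.5625
back=lambda p:(np.asarray(p,float)+.5)/u-.5+[x,y]
m=(crop.min(2)>150).astype(np.uint8)
n,l,st,ce=cv2.connectedComponentsWithStats(m)
L=None
for k in range(1,n):
    if st[k][4]>60: print(k,st[k],back(ce[k])*s)
    p=back(ce[k])*s
    if st[k][4]>60 and abs(p-[427,263]).max()<12: L=k
pts=np.argwhere(l==L)[:,::-1]
W=ray(c,back(pts),.036)[:,:2];r=cv2.minAreaRect((W*1000).astype(np.float32));bx=cv2.boxPoints(r);print("line box",r)
vx,vy,x0,y0=cv2.fitLine((W*1000).astype(np.float32),2,0,.01,.01).ravel();sg=np.sign(vx);ang=np.degrees(np.arctan2(vy*sg,vx*sg));print("line angle",ang,x0,y0)
# dark knob blob outline; bottom arc is the top face's rim
d=(crop.max(2)<110).astype(np.uint8)
n2,l2,st2,_=cv2.connectedComponentsWithStats(d);k=l2[int(((283/s)-y)*u),int(((405/s)-x)*u)];print(st2[k])
cn=max(cv2.findContours((l2==k).astype(np.uint8),0,1)[0],key=cv2.contourArea)[:,0]
q=back(cn);lo=(q[:,1]*s>262)&(q[:,0]*s<452)
P=ray(c,q[lo],.034)[:,:2];print(lo.sum(),"free",*fitc(P),"r20",*fitc(P,.020))
C=fitc(P,.02)[0];print("line passes axis by mm",(C[0]*1000-x0)*vy-(C[1]*1000-y0)*vx)
vis=crop.copy();vis[l==L]=(0,255,0)
for p in cn[lo]:cv2.circle(vis,tuple(int(v) for v in p),2,(255,255,0),-1)
cv2.imwrite("pics/w3c.png",vis[:600])
np.save("k.npy",[*C,ang])
E
```

```text
1 [539 172  51  40 887] [454.0405 232.078 ]
2 [ 326  294  194  114 5169] [425.7204 263.2401]
3 [    0   514   720   126 54624] [404.3196 311.3429]
line box ((478.7362365722656, -14.974584579467773), (2.378424644470215, 18.515522003173828), 48.33981704711914)
line angle -42.034023 478.77048 -14.99882
[    83     60    525    530 196507]
642 free [ 0.4738 -0.0083  0.0201] 0.00030954906837638057 r20 [ 0.4737 -0.0084] 0.0003207710326333968
line passes axis by mm -1.5102125655416674
```

View pics/w3c.png

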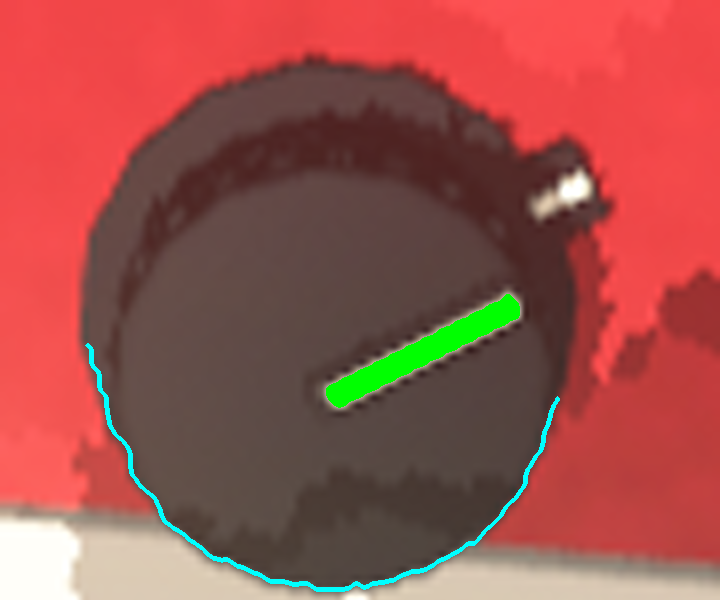

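```bash
python3 - <<'E'
from h import *
np.set_printoptions(precision=4,suppress=True)
c=np.load("w3.npy",allow_pickle=True).item()
back=lambda p:(np.asarray(p,float)+.5)/8-.5+[220,125]
rim=np.array([(120,345),(133,470),(165,520),(215,560),(270,580),(330,590),(400,578),(475,543),(525,485),(552,400),(335,168),(420,185),(250,185),(190,225)])
P=ray(c,back(rim),.034)[:,:2]
print(fitc(P),fitc(P,.02));C=fitc(P,.02)[0]
N=ray(c,back([[557,198]]),.005)[0];d=N[:2]-C;print("nose",N,np.degrees(np.arctan2(d[1],d[0])),np.hypot(*d))
L=np.array([.47877,-.0150]);d=L-C;print("line mid dir",np.degrees(np.arctan2(d[1],d[0])),np.hypot(*d))
E
```

```text
(array([ 0.4727, -0.0091,  0.0193]), np.float64(0.00018196391523929193)) (array([ 0.4732, -0.009 ]), np.float64(0.0007401280754590584))
nose [ 0.4911 -0.026   0.005 ] -43.33897247044547 0.024684545723328708
line mid dir -46.788344758457754 0.0081782290230675
```

>>> {"api": "carry_out", "payload": {"commands": [[70,[25,5,0],0],[70,[25,5,-30],0],[70,[25,5,-60],0],[70,[25,5,-80],0],[70,[25,5,-93],0],[70,[25,5,-93],0],[70,[25,5,-93],0]], "squeeze": 30}}

```text
time_s: 4.25
eef_pos: [0.4725, -0.0092, 0.007]
tcp_rot: [0.0, 0.984, 0.177, 0.001]
contact_force: [0.7, -0.1, -0.0]
opening: 0.824
```

Pose as planned, no contact; close on the grip.

>>> {"api": "carry_out", "payload": {"commands": [[30,[0,0,0],0],[30,[0,0,0],0],[30,[0,0,0],0],[30,[0,0,0],0],[30,[0,0,0],0],[30,[0,0,0],0]], "squeeze": 40}}

```text
time_s: 5.0
eef_pos: [0.4722, -0.0091, 0.007]
tcp_rot: [0.0, 0.984, 0.177, 0.001]
contact_force: [-1.9, 0.2, 9.6]
opening: 0.453
```

>>> {"api": "carry_out", "payload": {"commands": [[30,[0,0,40],0],[30,[0,0,100],0],[30,[50,15,125],6.5],[30,[100,31,125],13],[30,[150,46,125],19.5],[30,[195,60,120],26],[30,[208,64,115],26],[30,[208,64,115],26]], "squeeze": 60}}

```text
time_s: 6.0
eef_pos: [0.6795, 0.055, 0.1204]
tcp_rot: [-0.0, 0.919, 0.393, -0.001]
contact_force: [-0.9, 0.2, -1.2]
opening: 0.45
```

```bash
python3 - <<'E'
from h import *
o=env.get_obs();print(o["time_s"],o["eef_pos"],o["tcp_rot"].round(4),o["joint_velocities"].round(3),o["opening"],o["contact_force"])
c=env.get_calibration("wrist");im=env.snapshot("wrist");cv2.imwrite("pics/w4raw.png",im);np.save("w4.npy",c,allow_pickle=True)
ct=env.get_calibration("top");t=env.snapshot("top");cv2.imwrite("pics/t4raw.png",t)
print(proj(c,[[*o["eef_pos"][:2],o["eef_pos"][2]+.027]]),proj(ct,[.68,.0545,.09]))
cv2.imwrite("pics/w4.png",np.hstack([cv2.resize(im[180:330,150:362],(566,400),interpolation=cv2.INTER_CUBIC),np.zeros((400,2,3),np.uint8)]))
E
```

```text
6.0 [0.67950714 0.05496672 0.12044224] [-3.000e-04  9.193e-01  3.934e-01 -7.000e-04] [-0.01  -0.036 -0.034  0.002 -0.002 -0.004] 0.44957749138630504 [-0.94622593  0.15363552 -1.19527668]
[[256.6140682 281.3045456]] [[304.90557341 132.55553767]]
```

View pics/w4.png

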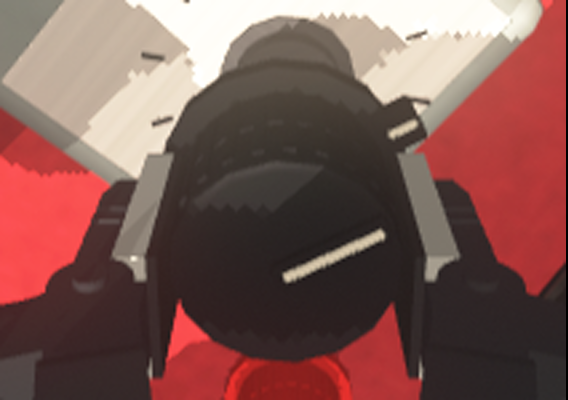

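```bash
python3 - <<'E'
from h import *
np.set_printoptions(precision=4,suppress=True)
im=cv2.imread("pics/w4raw.png");c=np.load("w4.npy",allow_pickle=True).item();z=.1204-.007
k=566/212
b=lambda p:(np.asarray(p,float)+.5)/k-.5+[150,180]
x0,y0,x1,y1=250,255,300,292;u=6
cr=cv2.resize(im[y0:y1,x0:x1],None,fx=u,fy=u,interpolation=cv2.INTER_CUBIC)
m=(cr.min(2)>120).astype(np.uint8);n,l,st,ce=cv2.connectedComponentsWithStats(m)
for i in range(1,n):
    if st[i][4]<200: continue
    P=ray(c,(np.argwhere(l==i)[:,::-1]+.5)/u-.5+[x0,y0],z+.036)[:,:2]*1000
    vx,vy,a,bb=cv2.fitLine(P.astype(np.float32),2,0,.01,.01).ravel();print(st[i],ce[i]/u+[x0,y0],np.degrees(np.arctan2(vy,vx)),a,bb,cv2.minAreaRect(P.astype(np.float32))[1])
rim=np.array([(172,262),(180,300),(200,330),(240,352),(290,360),(340,352),(380,325),(398,295),(403,255),(285,162),(230,170),(340,170)])
P=ray(c,b(rim),z+.034)[:,:2];print(fitc(P),fitc(P,.02));C=fitc(P,.02)[0]
N=ray(c,b([[404,130]]),z+.005)[0];d=N[:2]-C;print("nose dir",np.degrees(np.arctan2(d[1],d[0])),np.hypot(*d))
E
```

```text
[  38   68  226  116 4812] [275.1647 275.9884] -15.492371 688.06177 52.66129 (1.8392490148544312, 17.97505760192871)
(array([0.6806, 0.0555, 0.0193]), np.float64(0.0002648914056903372)) (array([0.6809, 0.0558]), np.float64(0.0007517300146784358))
nose dir -19.09652792488943 0.024884174665370674
```

>>> {"api": "carry_out", "payload": {"commands": [[30,[-0.3,-0.8,-12],0],[30,[-0.3,-0.8,-24],0],[30,[-0.3,-0.8,-24],0],[30,[-0.3,-0.8,-28],0],[30,[-0.3,-0.8,-30],0],[30,[-0.3,-0.8,-32],0],[30,[-0.3,-0.8,-32],0]], "squeeze": 80}}

```text
time_s: 6.98
eef_pos: [0.6795, 0.0541, 0.0892]
tcp_rot: [-0.0, 0.919, 0.394, -0.0]
contact_force: [-1.3, 0.6, -0.7]
opening: 0.445
```

>>> {"api": "carry_out", "payload": {"commands": [[30,[0,0,-3],0],[30,[0,0,-6],0],[30,[0,0,-9],0],[30,[0,0,-9],0]]}}

```text
time_s: 7.48
eef_pos: [0.6794, 0.0541, 0.08]
tcp_rot: [-0.0, 0.919, 0.394, -0.0]
contact_force: [0.2, 0.4, -1.1]
opening: 0.44
```

>>> {"api": "carry_out", "payload": {"commands": [[30,[0,0,-2],0],[30,[0,0,-4],0],[30,[0,0,-5],0],[30,[0,0,-5],0]]}}

```text
time_s: 7.98
eef_pos: [0.6797, 0.0541, 0.0755]
tcp_rot: [0.0, 0.919, 0.394, 0.0]
contact_force: [-1.2, -0.0, 4.0]
opening: 0.441
```

>>> {"api": "carry_out", "payload": {"commands": [[30,[0,0,-2],0],[30,[0,0,-4],0],[30,[0,0,-5],0],[30,[0,0,-5],0]], "squeeze": 100}}

```text
time_s: 8.48
eef_pos: [0.6797, 0.0541, 0.0712]
tcp_rot: [0.0, 0.919, 0.394, 0.0]
contact_force: [-4.5, 0.1, 14.2]
opening: 0.434
```

>>> {"api": "carry_out", "payload": {"commands": [[30,[0,0,-1],0],[30,[0,0,-1.5],0],[30,[0,0,-1.5],0],[30,[0,0,-1.5],0]]}}

```text
time_s: 8.98
eef_pos: [0.6798, 0.0541, 0.0711]
tcp_rot: [0.0, 0.919, 0.394, 0.001]
contact_force: [-10.7, -0.3, 29.4]
opening: 0.437
```

```bash
python3 - <<'E'
from h import *
o=env.get_obs();print(o["time_s"],o["eef_pos"],o["contact_force"],o["torque"],o["opening"])
im=env.snapshot("wrist");s=env.snapshot("scene")
cv2.imwrite("pics/f.png",np.hstack([cv2.resize(im,(400,300)),cv2.resize(s[100:260,180:393],(400,300),interpolation=cv2.INTER_CUBIC)]))
cv2.imwrite("pics/f2.png",np.vstack([cv2.resize(im[90:330,130:380],(500,480),interpolation=cv2.INTER_CUBIC)]))
print(env.get_obs()["contact_force"])
E
```

```text
8.975 [0.67981599 0.05410997 0.07106931] [-10.72660708  -0.32631626  29.37322901] [0.07216431 2.10734657 0.00478226] 0.4374823311221882
[-10.04717814  -0.8087933   28.79656692]
```

View pics/f.png

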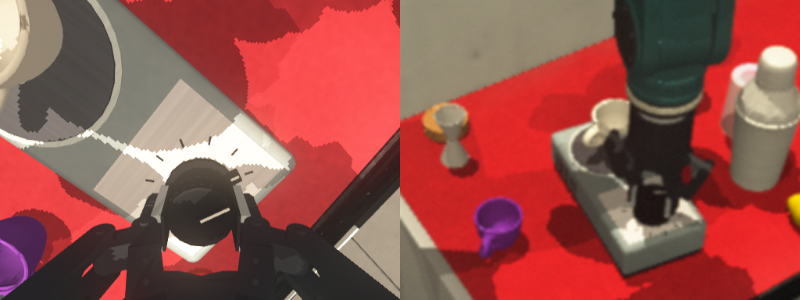

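>>> {"api": "carry_out", "payload": {"commands": [[30,[0,0,0.7],0],[30,[0,0,0.7],0],[30,[0,0,0.7],0],[30,[0,0,0.7],0]]}}

```text
time_s: 9.57
eef_pos: [0.6798, 0.0541, 0.0711]
tcp_rot: [0.0, 0.919, 0.394, 0.001]
contact_force: [-6.9, 0.0, 21.6]
opening: 0.438
```

```bash
python3 - <<'E'
from rig import env
print(env.close_job())
o=env.get_obs();print(o["time_s"],o["eef_pos"],o["contact_force"])
E
```

```text
the job is handed in; nothing more can be done
None
the job is handed in; nothing more can be done
```

I fitted the black knob to the shaft, pushed it fully home and pressed it to the stop. I handed the job in at about 9.6 s with the gripper still holding it down. I turned the knob about 26°, from about −42.5° to match the shaft's flat at about −16.7°.

**Last checks**
- **Insertion:** the knob went onto the shaft with almost no force. The spring push of about 4 N began within about 1.5 mm of the height where the knob should rest on the collar.
- **Stop:** the tool settled at z = 0.0711 m, against 0.071 m expected for the shaft fully pressed. A further 1.5 mm of commanded push moved it only about 0.1 mm and raised the force from 14 N to 29 N, so it was on the stop. I eased back to 21.6 N, and the tool height did not change.
- **Surroundings:** the last picture showed the cup on the hot plate and the jigger and coasters in place. I judged this by eye only.

**Disagreements**
- **Knob angle in the hand:** the white line gave −15.5° and the nose −19.1°. Both are within the 0.12 rad (6.9°) allowed.
- **Knob centre:** the different estimates disagreed by about 1 mm.
- **Closing the fingers:** the tool read 9.6 N upward, probably the fingertips touching the skirt. It was gone after the lift.
- **Pressing:** a sideways force of about 7 N remained at hand-in.

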